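Find the stamped kit crate and send it to the dispatch line

TASK

One of the two white kit crates has a stamp on its underside. Using only the fingertips or the outside of the fingers, first tip both crates over towards the robot, so that each lies on its front face and shows its underside; then push the stamped one, still lying, away from the robot until it straddles the beige tape line, with the tape under its middle. Pick nothing up, leave the other crate lying well short of the line, and do not disturb the bottle, the soap or the jar.

Things in the scene. Friction and masses are not known exactly. Their poses are not given: they have to be found in the camera images.
- stamped_crate_center (a point): White plastic kit crate with a closed fixed lid, 70 mm deep (its x) x 120 mm wide (its y) x 110 mm high (its z), about 0.3 kg (0.2 to 0.4), standing upright at the start; its front face looks to the robot, give or take 15 degrees. This one has the stamp underneath. The point is its middle; axes: x from front face to back face, z from underside to lid.
- stamp (a point): Middle of the underside of the stamped crate, where a dark printed stamp is: a rectangular frame 54 x 96 mm with one bar slantwise across it. Hidden while the crate stands upright; the other crate is blank there.
- stamped_crate_front (a point): Middle of the front face of the stamped crate, 35 mm before its centre along -x of the crate. Its height is 55 mm with the crate upright and about 0 when the crate lies on its front face.
- plain_crate_center (a point): A second crate, alike in size, look and mass, but blank underneath. The point is its middle; axes as for the other crate. Friction on the cloth is enough that a level pull near the top of the back face tips either crate over its front lower edge instead of sliding it; past about 35 degrees it falls onto its front by itself and stays there.
- plain_crate_front (a point): Middle of the front face of the plain crate, 35 mm before its centre along -x of the crate; height about 0 when the crate lies on its front face.
- tape: The dispatch line: a straight strip of beige tape flat on the table, 20 mm wide, 620 mm long, no thickness to speak of, running from left to right beyond the two crates. Origin in the middle of the strip, on the table; its y runs along the strip, its x across it, away from the robot.
- dropper_bottle: Bystander: amber bottle, 32 mm across, 85 mm high, standing between the two crates. Origin under its base.
- soap_block: Bystander: white soap block 80 x 55 x 40 mm high, left of the crates. Origin under its middle.
- jar: Bystander: clear jar with white lid, 60 mm across, 70 mm high, right of the crates. Origin under its base.
- stamped_crate: The stamped crate again, with its origin in the middle of its underside.
- plain_crate: The plain crate again, with its origin in the middle of its underside.
Mind the look-alikes: they are no part of the job. What is shaped like the plain_crate but red or turquoise is not meant. What is shaped like the stamped_crate but purple or yellow is not meant.

How it is judged:
On the way, in this order (a step that is already met when the one before it is completed fails the run):
1. both crates lie on their front faces, the stamped one still short of the line (height (world z) of each of stamped_crate_front, plain_crate_front below 0.012 m and x of stamped_crate_center in the frame of tape below -0.06 m), for 0.2 s.
2. the stamped crate, lying, straddles the tape (height (world z) of stamped_crate_front below 0.012 m and x of stamped_crate_center in the frame of tape between -0.025 and 0.025 m), for 0.2 s.
At the end, for the whole second after the job is handed in: Both crates lie at rest on their front faces (front-face middle below 12 mm); the stamped crate's middle is within 25 mm of the tape's centreline and within the tape's length; the plain crate's middle is at least 60 mm short of the centreline (all of step 2 and height (world z) of plain_crate_front below 0.012 m and y of stamped_crate_center in the frame of tape between -0.29 and 0.29 m and x of plain_crate_center in the frame of tape below -0.06 m and linear speed of each of stamped_crate, plain_crate below 0.02 m/s); the robot touches nothing.
It fails at once if a crate is lifted or carried ((height (world z) of stamped_crate_center above 0.095 m or (angle between stamped_crate_center's own z axis and vertical below 0.3 rad and height (world z) of stamped_crate_center above 0.085 m) or (angle between stamped_crate_center's own z axis and vertical above 1.4 rad and height (world z) of stamped_crate_center above 0.065 m)) or (height (world z) of plain_crate_center above 0.095 m or (angle between plain_crate_center's own z axis and vertical below 0.3 rad and height (world z) of plain_crate_center above 0.085 m) or (angle between plain_crate_center's own z axis and vertical above 1.4 rad and height (world z) of plain_crate_center above 0.065 m))).
It fails at once if the plain crate is pushed to the line (x of plain_crate_center in the frame of tape above -0.03 m).
It fails at once if the bottle, the soap or the jar is moved by more than 20 mm, or the bottle or the jar tipped (distance of any of dropper_bottle, soap_block, jar from where it was at the start of the episode above 0.02 m or angle between any of dropper_bottle, jar's own z axis and vertical above 0.4 rad).
It also fails if it takes over 58 s, if anything falls off the work surface, if the arm or the gripper's body presses on something with over 40 N, if the wrist force passes 120 N, or if a joint passes its speed limit or range.

ROBOT

A 6-joint arm with a two-finger parallel gripper is mounted at the origin on the work surface. World frame = base frame: x ahead of the robot, y to its left, z up, the work surface at z = 0. Lengths are in m, angles in rad, forces in N, time in s.
With the tool pointing down it reaches from about 0.35 to 0.975 m from the base axis. Payload 4.9 kg.
Tool frame: the origin (TCP) lies at the very end of the fingers, on their centre line; the grasp point (between the pads) lies 19 mm behind it (ctrl.pinch_z is the distance from the TCP to the grasp point, in m); z points along the fingers, y is the direction in which the jaws open and shut (so a half turn about z gives the same grasp; the last joint's range is limited). The gripper opens to 85 mm and grips with 20 to 120 N. Pads are 22 mm wide; open, the fingers measure 114 mm over their backs; the gripper's body (76 mm by 85 mm) begins 54 mm behind the grasp point. The pads swing forward as they close: fully open they stand 13 mm farther back than shut.
Start: joints at [-1.376, 0.053, 1.613, -0, 1.476, -0.119], TCP at [0.193, -0.594, 0.231] pointing down, gripper open.
Joint ranges: [-3.01, 3.01], [-1.01, 2.22], [0.06, 2.58], [-1.02, 4.17], [0.09, 2.62], [-3.14, 3.14]. Speed limits (rad/s): [2.57, 2.57, 3.14, 3.14, 3.14, 3.14].

INTERFACE

Orientations are given as a rotation vector (axis times angle).
In Python, from station import ctrl gives the robot as it stands.
- The arm moves only by the tool carry_out, never from a script. Its argument "series" is a list of rows, each a list of 7 numbers: the shift along the world's x, y, z each as a share of 0.025 m, from -1 to 1, then the turn, a rotation vector about the world's x, y, z each as a share of 0.1 rad, from -1 to 1, then the opening, from 0 (shut) to 1 (fully open). A call has 1 to 12 rows; each row shifts and turns the commanded pose from where the row before left it; what a row does not reach is not made up. A row lasts 1/10 s, in which the tool goes at most 50 mm and 8.59 degrees, less where a joint would pass 70% of its speed; a pose out of reach is approached as far as the arm can. A call with a number of a shift or a turn outside -1 to 1 is refused whole. A call with a gripper value outside its range is refused whole. The fingers move at their own pace and stop on an object; "grip_force" is the grip in N (left out, the last holds). Time passes only in rows, so rows that do not move let the fingers close. It gives the time, the measured TCP pose, the force and the opening at its end, in the units of the state.
- ctrl.get_obs(): the state, without advancing time (a new reading comes with each control period).
- ctrl.get_image(name): name is "side" or "top"; returns a dict with "frame" (400x640x3 uint8, blue, green, red), "fx", "fy", "cx", "cy" (pixels), "R" (3x3) and "t" (3): a world point X has camera coordinates R X + t. Camera axes: x right, y down, z forward; pixel columns grow to the right and rows downward; lengths in m; the calibration is good to about 2 mm. A picture is of the moment at which its call begins. There is no depth.
- ctrl.finish_job(): hands the job in, once; it reports no verdict.
Trained networks look in a picture, given as the dict that the camera call returned (one of the last four; its "shot" number tells which), for a name from the list of things; names that differ only in an ending like _2 or _b are one class to them, and where a whole thing is asked for, a point or a joint stands for the part that bears it (a point fixed in the world has none). Each returns a list of dicts, best first, with "p" (0 to 1); they miss things now and then, are a little off and sometimes report something else, mostly with a low value. They report only what shows in the picture. A call takes as long as a camera call. They do not tell look-alikes from the thing itself.
- ctrl.trace(picture, name): "mask" (400x640 bool, what is visible of it) and "rect" ([left, top, width, height] as shares, 0 to 1, of the picture: columns of its width, rows of its height, round what is visible of it).
- ctrl.mark_of(picture, name): "position" ([column, row] as shares, 0 to 1, of the picture: columns of its width, rows of its height: a listed point, or the origin of a listed thing).
The state is a dict: "t": time; "q": joint angles; "dq": joint speeds; "effort": joint torques, N m; "tool_pos": TCP position; "tool_rot": TCP orientation; "contact_force": force on the tool from outside, world axes, zero at the start; "wrist_torque": the same for the moment, N m; "opening": finger opening in m.
Only numpy, scipy, OpenCV 4.12 (cv2) and the standard library are available. Lean on these libraries where they do the work, as an engineer would, in place of code of your own. Each camera call takes 0.05 s, during which the arm holds its last target.

## Working session

There is one attempt and no reset: what is moved stays moved. The work goes in short steps, Python scripts to look and compute and a tool call to move; the robot and the scene stay as the last step left them, time stands still between calls to the robot, and variables do not carry over. Pictures are saved under pics/ and viewed, and the job is handed in when it is done.

Besides the shell and the picture viewer there is one more tool, called after "Emit:" as name([rows], argument=value, ...), one row to a line, values as JSON. carry_out: Moves the arm, as the interface text tells. Shift numbers are shares of 0.025 m and turn numbers shares of 0.1 rad, none past 1 either way. Its arguments: {"type":"object","properties":{"series":{"type":"array"},"grip_force":{"type":"number"}},"required":["series"]}

```bash
mkdir -p pics; ls; cat > h.py <<'E'
import numpy as np, cv2
from station import ctrl
def ray(im,px):
    R=np.array(im["R"]);t=np.array(im["t"])
    d=R.T@np.array([(px[0]-im["cx"])/im["fx"],(px[1]-im["cy"])/im["fy"],1.0]);return -R.T@t,d
def onz(im,px,z=0):
    c,d=ray(im,px);return c+d*(z-c[2])/d[2]
def proj(im,X):
    c=np.array(im["R"])@np.array(X,float)+np.array(im["t"]);return np.array([im["fx"]*c[0]/c[2]+im["cx"],im["fy"]*c[1]/c[2]+im["cy"]])
E
python3 - <<'E'
from h import *
for n in ("top","side"):
    im=ctrl.get_image(n);cv2.imwrite(f"pics/{n}0.png",im["frame"])
    c,d=ray(im,(320,200));print(n,c.round(3),d.round(3),im["fx"])
    for k in ["stamped_crate","plain_crate","tape","dropper_bottle","soap_block","jar","stamped_crate_center"]:
        print(k)
        for r in ctrl.mark_of(im,k)[:4]:
            p=np.array(r["position"])*[640,400];print("  m",round(r["p"],2),p.round(0),onz(im,p,0.055 if 'center' in k else 0).round(3))
o=ctrl.get_obs();print(o["t"],o["tool_pos"],o["tool_rot"],o["opening"],ctrl.pinch_z)
E
```

```text
pics
top [ 0.318 -0.009  1.153] [ 0.177 -0.007 -0.984] 390.62103995054065
stamped_crate
  m 0.94 [170. 164.] [0.634 0.439 0.   ]
  m 0.79 [250. 193.] [0.545 0.192 0.   ]
  m 0.59 [186. 271.] [0.314 0.372 0.   ]
plain_crate
  m 0.8 [378. 198.] [ 0.532 -0.192  0.   ]
  m 0.75 [439. 263.] [ 0.339 -0.365  0.   ]
tape
  m 0.85 [314. 158.] [0.655 0.002 0.   ]
dropper_bottle
  m 0.66 [313. 198.] [0.533 0.005 0.   ]
soap_block
  m 0.76 [186. 219.] [0.467 0.38  0.   ]
jar
  m 0.75 [451. 215.] [ 0.482 -0.409  0.   ]
stamped_crate_center
  m 0.84 [167. 161.] [0.629 0.428 0.055]
  m 0.72 [252. 193.] [0.537 0.177 0.055]
  m 0.7 [180. 271.] [0.313 0.37  0.055]
side [-0.134  0.726  0.816] [ 0.52  -0.603 -0.605] 479.08140917279565
stamped_crate
  m 0.72 [146. 298.] [0.633 0.438 0.   ]
  m 0.65 [259. 260.] [0.526 0.19  0.   ]
  m 0.56 [266. 356.] [0.32 0.37 0.  ]
plain_crate
  m 0.93 [351. 192.] [ 0.524 -0.172  0.   ]
  m 0.79 [361. 238.] [ 0.384 -0.032  0.   ]
tape
  m 0.81 [278. 201.] [ 0.654 -0.007  0.   ]
  m 0.55 [348. 174.] [ 0.59  -0.241  0.   ]
dropper_bottle
  m 0.75 [308. 221.] [0.532 0.003 0.   ]
soap_block
  m 0.69 [215. 323.] [ 0.46   0.385 -0.   ]
jar
  m 0.73 [402. 162.] [ 0.499 -0.4    0.   ]
stamped_crate_center
  m 0.8 [267. 341.] [0.311 0.371 0.055]
  m 0.75 [256. 240.] [0.536 0.186 0.055]
  m 0.58 [139. 279.] [0.64  0.437 0.055]
0.8 [ 0.19293391 -0.59449493  0.23136614] [3.10288593e+00 4.90918136e-01 1.66953796e-05] 0.08554895028114977 0.0187
```

View pics/top0.png

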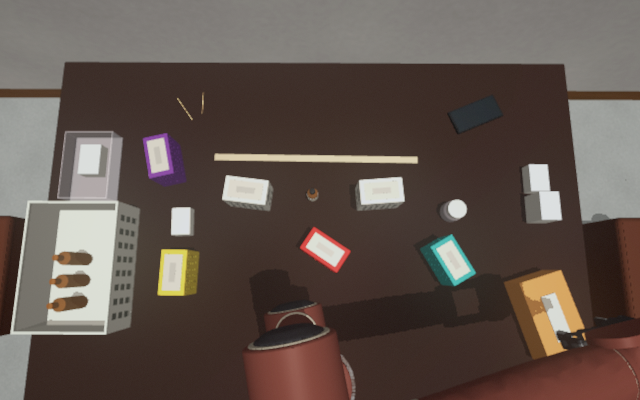

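View pics/side0.png

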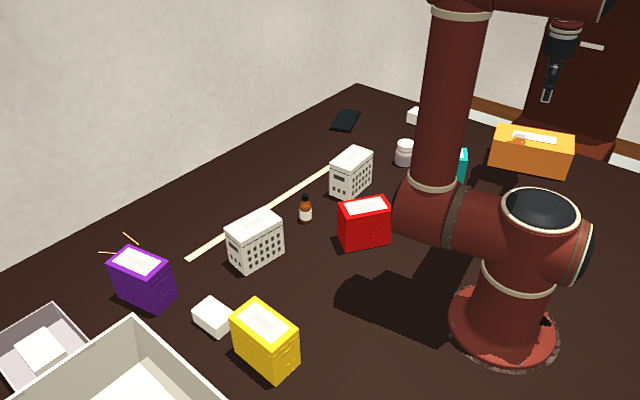

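Top view: the white crates are at about (247,193) on the left and (380,193) on the right. The purple (162,158), yellow (177,272), red (325,250) and turquoise (448,260) crates are look-alikes, so they are excluded by colour. I'll confirm in a crop and fit the poses.

```bash
cat >> h.py <<'E'
from scipy.optimize import minimize
def boxmask(im,x,y,yaw,dims=(.07,.12,.11)):
    c,s=np.cos(yaw),np.sin(yaw);P=[]
    for a in(-1,1):
        for b in(-1,1):
            for z in(0,dims[2]):
                u,v=a*dims[0]/2,b*dims[1]/2;P.append(proj(im,[x+c*u-s*v,y+s*u+c*v,z]))
    h=cv2.convexHull(np.array(P,np.float32));m=np.zeros((400,640),np.uint8)
    cv2.fillConvexPoly(m,np.round(h*16).astype(np.int32),1,shift=4);return m>0
def fit(pairs,x0,dims=(.07,.12,.11)):
    def f(p):
        return -sum((boxmask(i,*p,dims=dims)&m).sum()/(boxmask(i,*p,dims=dims)|m).sum() for i,m in pairs)
    best=None
    for y0 in(-.2,-.1,0,.1,.2):
        r=minimize(f,[x0[0],x0[1],y0],method="Nelder-Mead",options=dict(initial_simplex=[[x0[0],x0[1],y0],[x0[0]+.02,x0[1],y0],[x0[0],x0[1]+.02,y0],[x0[0],x0[1],y0+.1]]))
        if best is None or r.fun<best.fun:best=r
    return best.x,best.fun/len(pairs)
E
python3 - <<'E'
from h import *
ims=[ctrl.get_image(n) for n in("top","side")]
for name,x0 in(("L",(.54,.185)),("R",(.53,-.18))):
    pr=[]
    for im in ims:
        c=proj(im,[*x0,.055]);got=0
        for k in("stamped_crate","plain_crate"):
            for r in ctrl.trace(im,k):
                m=np.array(r["mask"]);ys,xs=np.nonzero(m)
                if not got and len(xs) and np.hypot(xs.mean()-c[0],ys.mean()-c[1])<20: pr.append((im,m));got=1
    print(name,len(pr),fit(pr,x0))
    for p in pr: print("  single",fit([p],x0))
im=ims[0]
# tape
for r in ctrl.trace(im,"tape")[:1]:
    m=np.array(r["mask"]).astype(np.uint8);rc=cv2.minAreaRect(cv2.findNonZero(m));b=cv2.boxPoints(rc)
    print("tape",[onz(im,q)[:2].round(3) for q in b])
for k,z,nm in(("dropper_bottle",0,0),("red",0,0)):pass
for im,n in zip(ims,("top","side")):
    f=im["frame"];a=f[140:290,140:480] if n=="top" else f[120:300,170:470]
    cv2.imwrite(f"pics/{n}crop.png",cv2.resize(a,None,fx=2.3,fy=2.3,interpolation=cv2.INTER_CUBIC))
E
```

```text
L 2 (array([ 0.53566366,  0.18720917, -0.1385382 ]), np.float64(-0.9299344482897942))
  single (array([ 0.53501574,  0.18833546, -0.14332557]), np.float64(-0.9329427083333334))
  single (array([ 0.53833659,  0.18488607, -0.07535988]), np.float64(-0.9380814886108437))
R 2 (array([ 0.53517661, -0.18411869,  0.14452594]), np.float64(-0.9126531315861179))
  single (array([ 0.53444277, -0.18292199,  0.10150669]), np.float64(-0.9331147540983606))
  single (array([ 0.53758537, -0.18952922,  0.19907083]), np.float64(-0.9237506439979392))
tape [array([0.647, 0.306]), array([0.673, 0.307]), array([ 0.667, -0.312]), array([ 0.641, -0.311])]
```

View pics/topcrop.png

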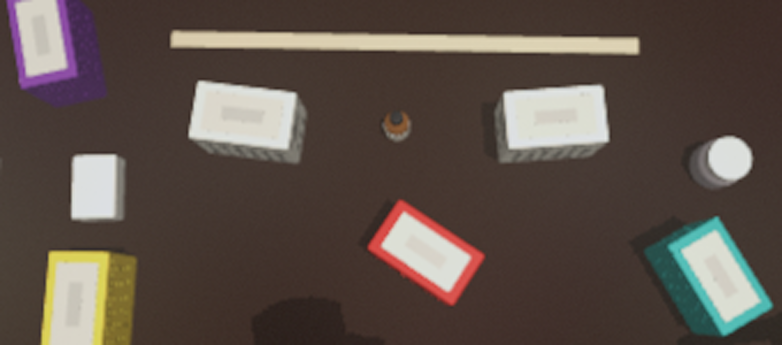

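View pics/sidecrop.png

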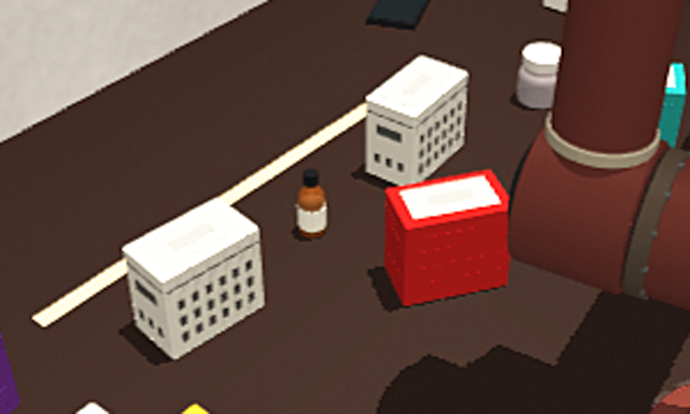

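Both crops agree: the two white crates are left at (.535,.187), yaw about −.13, and right at (.535,−.183), yaw about +.1. The tape centreline is at x≈.657. Next I bring the half-open gripper behind the right crate, with the jaw axis parallel to its face.

Emit:
carry_out([
  [0.97, 0.98, 0, 0, 0, -0.125, 0.5],
  [0.97, 0.98, 0, 0, 0, -0.125, 0.5],
  [0.97, 0.98, 0, 0, 0, -0.125, 0.5],
  [0.97, 0.98, 0, 0, 0, -0.125, 0.5],
  [0.97, 0.98, 0, 0, 0, -0.125, 0.5],
  [0.97, 0.98, 0, 0, 0, -0.125, 0.5],
  [0.97, 0.98, 0, 0, 0, -0.125, 0.5],
  [0.97, 0.98, 0, 0, 0, -0.125, 0.5],
  [0.97, 0.98, 0, 0, 0, -0.125, 0.5],
  [0.97, 0.98, 0, 0, 0, -0.125, 0.5],
  [0.97, 0.98, 0, 0, 0, -0.125, 0.5],
  [0.97, 0.98, 0, 0, 0, -0.125, 0.5],
])

```text
t: 2.55
tool_pos: [0.4848, -0.2993, 0.2315]
tool_rot: [3.131, 0.256, 0.0]
contact_force: [0.7, -0.5, -0.1]
opening: 0.0429
```

Emit:
carry_out([
  [0.97, 0.98, 0, 0, 0, -0.125, 0.5],
  [0.97, 0.98, 0, 0, 0, -0.125, 0.5],
  [0.97, 0.98, 0, 0, 0, -0.125, 0.5],
  [0.97, 0.98, 0, 0, 0, -0.125, 0.5],
  [0.97, 0.98, 0, 0, 0, -0.125, 0.5],
  [0, 0, 0, 0, 0, 0, 0.5],
  [0, 0, 0, 0, 0, 0, 0.5],
])

```text
t: 3.25
tool_pos: [0.6053, -0.1776, 0.2311]
tool_rot: [3.137, 0.161, -0.001]
contact_force: [-0.7, 0.3, -0.4]
opening: 0.0426
```

Emit:
carry_out([
  [0, 0, -1, 0, 0, 0, 0.5],
  [0, 0, -1, 0, 0, 0, 0.5],
  [0, 0, -1, 0, 0, 0, 0.5],
  [0, 0, -1, 0, 0, 0, 0.5],
  [0, 0, -1, 0, 0, 0, 0.5],
  [0, 0, -0.9, 0, 0, 0, 0.5],
  [0, 0, 0, 0, 0, 0, 0.5],
])

```text
t: 3.95
tool_pos: [0.6016, -0.178, 0.0796]
tool_rot: [-3.135, -0.156, 0.011]
contact_force: [0.2, 0.3, 0.3]
opening: 0.0428
```

```bash
cat > snap.py <<'E'
import sys
from h import *
tag=sys.argv[1];o=ctrl.get_obs();print(o["t"],np.round(o["tool_pos"],3),np.round(o["contact_force"],1))
a=[ctrl.get_image(n)["frame"] for n in("top","side")]
A=cv2.resize(a[0][90:330,140:480],None,fx=1.2*640/340/1.2,fy=640/340,interpolation=cv2.INTER_CUBIC)
B=cv2.resize(a[1][100:340,100:440],None,fx=640/340,fy=640/340,interpolation=cv2.INTER_CUBIC)
cv2.imwrite(f"pics/{tag}_t.png",A);cv2.imwrite(f"pics/{tag}_s.png",B)
E
python3 snap.py a1
```

```text
3.95 [ 0.602 -0.178  0.08 ] [0.2 0.3 0.3]
```

View pics/a1_s.png

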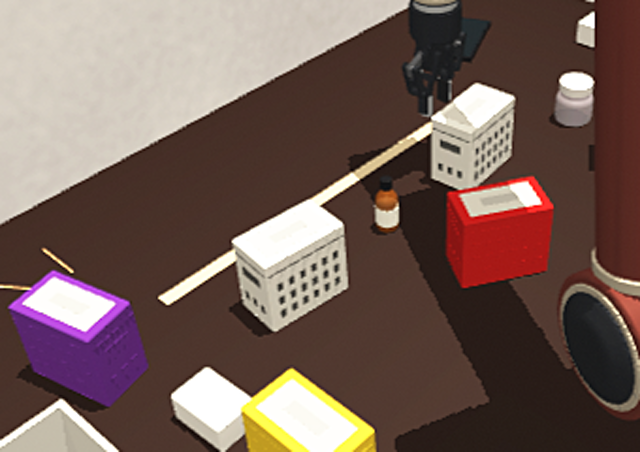

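View pics/a1_t.png

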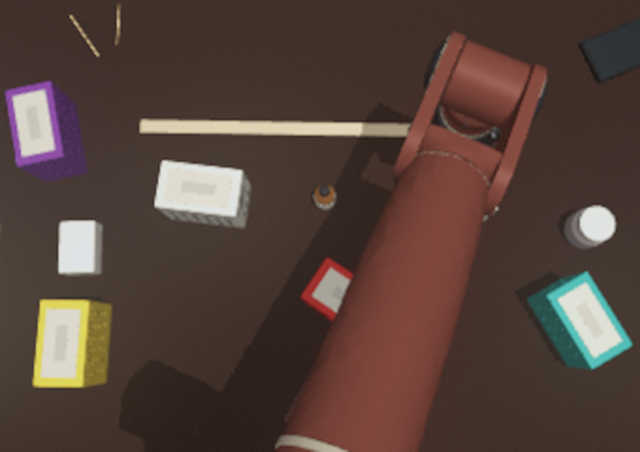

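Emit:
carry_out([
  [-0.3, -0.03, 0, 0, 0, 0, 0.5],
  [-0.3, -0.03, 0, 0, 0, 0, 0.5],
  [-0.3, -0.03, 0, 0, 0, 0, 0.5],
  [-0.3, -0.03, 0, 0, 0, 0, 0.5],
  [-0.3, -0.03, 0, 0, 0, 0, 0.5],
  [-0.3, -0.03, 0, 0, 0, 0, 0.5],
  [-0.3, -0.03, 0, 0, 0, 0, 0.5],
])

```text
t: 4.75
tool_pos: [0.5526, -0.1834, 0.0846]
tool_rot: [3.137, 0.159, 0.002]
contact_force: [1.8, 0.6, 3.4]
opening: 0.0431
```

```bash
python3 snap.py a2
```

```text
4.75 [ 0.553 -0.183  0.085] [1.8 0.6 3.4]
```

View pics/a2_s.png

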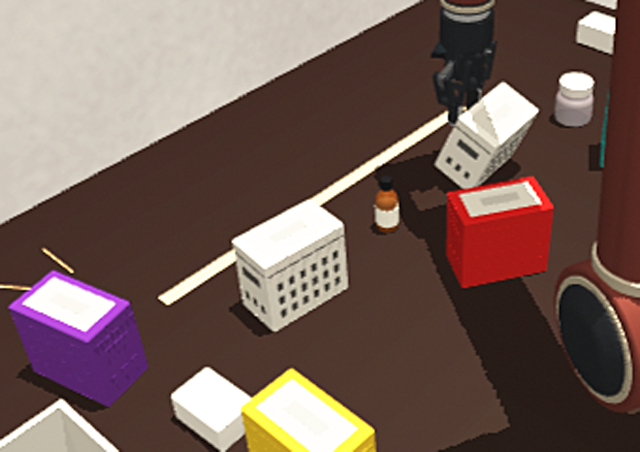

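The right crate is tipping nicely, so I carry on.

Emit:
carry_out([
  [-0.3, -0.03, 0, 0, 0, 0, 0.5],
  [-0.3, -0.03, 0, 0, 0, 0, 0.5],
  [-0.3, -0.03, 0, 0, 0, 0, 0.5],
  [-0.3, -0.03, 0, 0, 0, 0, 0.5],
  [-0.3, -0.03, 0, 0, 0, 0, 0.5],
  [0, 0, 0, 0, 0, 0, 0.5],
  [0, 0, 0, 0, 0, 0, 0.5],
  [0, 0, 0, 0, 0, 0, 0.5],
])

```text
t: 5.65
tool_pos: [0.5154, -0.187, 0.0839]
tool_rot: [3.137, 0.159, 0.0]
contact_force: [-0.3, -1.0, 0.0]
opening: 0.0428
```

```bash
python3 snap.py a3
```

```text
5.65 [ 0.515 -0.187  0.084] [-0.3 -1.   0. ]
```

View pics/a3_s.png

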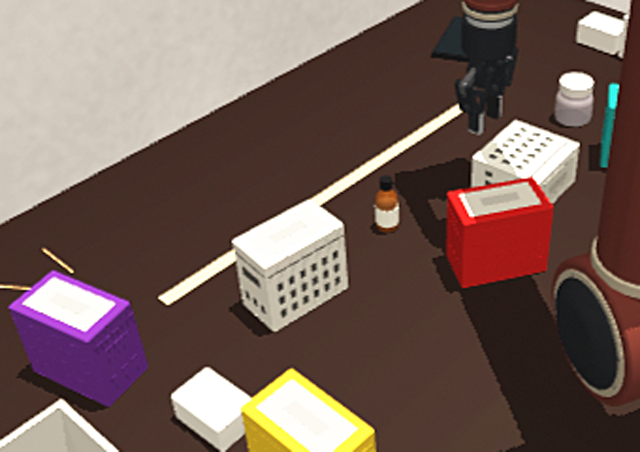

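Emit:
carry_out([
  [0.3, 0, 1, 0, 0, 0, 0.5],
  [0.3, 0, 1, 0, 0, 0, 0.5],
  [0.3, 0, 1, 0, 0, 0, 0.5],
  [0.3, 0, 1, 0, 0, 0, 0.5],
  [0.2, 0.9, 0.8, 0, 0, 0, 0.5],
  [0.2, 1, 0, 0, 0, -0.2, 0.5],
  [0.2, 1, 0, 0, 0, -0.2, 0.5],
  [0.2, 1, 0, 0, 0, -0.2, 0.5],
  [0.2, 1, 0, 0, 0, -0.2, 0.5],
  [0.2, 1, 0, 0, 0, -0.2, 0.5],
  [0.2, 1, 0, 0, 0, -0.2, 0.5],
  [0.2, 1, 0, 0, 0, -0.2, 0.5],
])

```text
t: 6.95
tool_pos: [0.5855, 0.0117, 0.2038]
tool_rot: [3.141, -0.062, 0.0]
contact_force: [0.1, -0.1, -0.6]
opening: 0.0427
```

Emit:
carry_out([
  [0.2, 1, 0, 0, 0, -0.2, 0.5],
  [0.2, 1, 0, 0, 0, -0.2, 0.5],
  [0.2, 1, 0, 0, 0, -0.2, 0.5],
  [0.2, 1, 0, 0, 0, -0.2, 0.5],
  [0, 1, 0, 0, 0, 0, 0.5],
  [0, 0.7, 0, 0, 0, 0, 0.5],
  [0, 0, 0, 0, 0, 0, 0.5],
])

```text
t: 7.65
tool_pos: [0.605, 0.155, 0.2037]
tool_rot: [-3.136, 0.182, 0.0]
contact_force: [-0.0, -0.5, -0.5]
opening: 0.0427
```

```bash
python3 snap.py b1
```

```text
7.65 [0.605 0.155 0.204] [-0.  -0.5 -0.5]
```

View pics/b1_s.png

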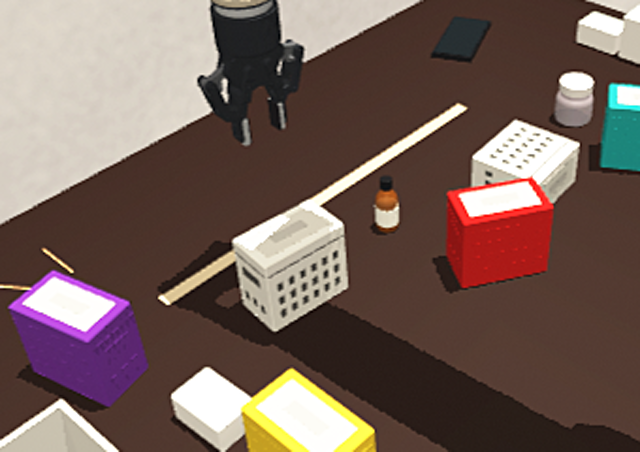

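View pics/b1_t.png

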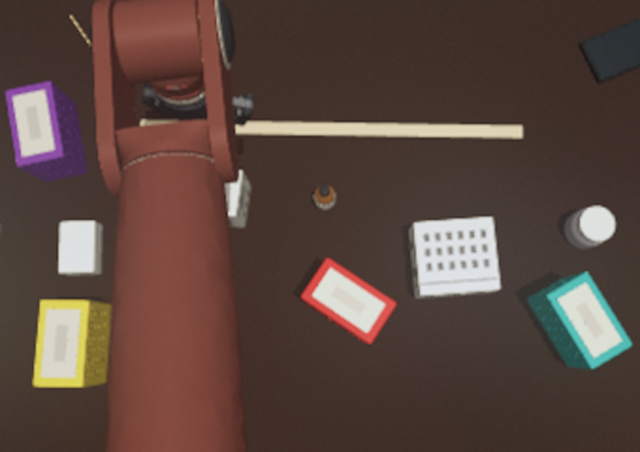

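Seen in b1, the right crate lies at about (455,257) in the top view, but its underside faces away from both cameras. I tip the left one next and deal with the stamp afterwards.

Emit:
carry_out([
  [0, 1, 0, 0, 0, 0, 0.5],
  [0, 0, -1, 0, 0, 0, 0.5],
  [0, 0, -1, 0, 0, 0, 0.5],
  [0, 0, -1, 0, 0, 0, 0.5],
  [0, 0, -1, 0, 0, 0, 0.5],
  [0, 0, -0.9, 0, 0, 0, 0.5],
  [0, 0, 0, 0, 0, 0, 0.5],
])

```text
t: 8.45
tool_pos: [0.6024, 0.1763, 0.0771]
tool_rot: [3.134, -0.188, -0.012]
contact_force: [-1.1, -1.2, -0.3]
opening: 0.0429
```

Emit:
carry_out([
  [-0.3, 0.035, 0, 0, 0, 0, 0.5],
  [-0.3, 0.035, 0, 0, 0, 0, 0.5],
  [-0.3, 0.035, 0, 0, 0, 0, 0.5],
  [-0.3, 0.035, 0, 0, 0, 0, 0.5],
  [-0.3, 0.035, 0, 0, 0, 0, 0.5],
  [-0.3, 0.035, 0, 0, 0, 0, 0.5],
  [-0.3, 0.035, 0, 0, 0, 0, 0.5],
])

```text
t: 9.15
tool_pos: [0.5527, 0.1844, 0.0823]
tool_rot: [-3.136, 0.186, -0.003]
contact_force: [2.8, 0.8, 3.9]
opening: 0.0427
```

```bash
python3 snap.py b2
```

```text
9.15 [0.553 0.184 0.082] [2.8 0.8 3.9]
```

View pics/b2_s.png

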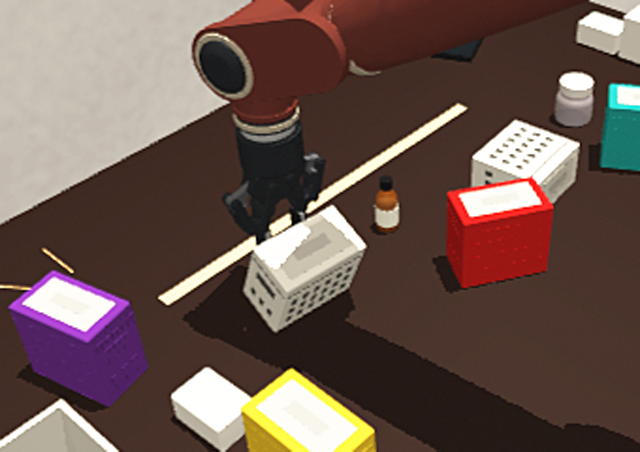

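Emit:
carry_out([
  [-0.3, 0.035, 0, 0, 0, 0, 0.5],
  [-0.3, 0.035, 0, 0, 0, 0, 0.5],
  [-0.3, 0.035, 0, 0, 0, 0, 0.5],
  [-0.3, 0.035, 0, 0, 0, 0, 0.5],
  [-0.3, 0.035, 0, 0, 0, 0, 0.5],
  [0, 0, 0, 0, 0, 0, 0.5],
  [0, 0, 0, 0, 0, 0, 0.5],
  [0, 0, 1, 0, 0, 0, 0.5],
  [0, 0, 1, 0, 0, 0, 0.5],
  [0, 0, 1, 0, 0, 0, 0.5],
  [0, 0, 1, 0, 0, 0, 0.5],
  [0, 0, 1, 0, 0, 0, 0.5],
])

```text
t: 10.45
tool_pos: [0.5154, 0.1885, 0.2074]
tool_rot: [-3.136, 0.187, -0.0]
contact_force: [0.6, 0.1, 0.4]
opening: 0.0427
```

Emit:
carry_out([
  [0, -1, 0, 0, 0, 0, 0.5],
  [0, -1, 0, 0, 0, 0, 0.5],
  [0, -1, 0, 0, 0, 0, 0.5],
  [0, -1, 0, 0, 0, 0, 0.5],
  [0, -1, 0, 0, 0, 0, 0.5],
  [0, -1, 0, 0, 0, 0, 0.5],
  [0, -1, 0, 0, 0, 0, 0.5],
])

```text
t: 11.15
tool_pos: [0.5154, 0.0124, 0.2065]
tool_rot: [3.136, -0.187, 0.001]
contact_force: [-0.2, 0.4, -0.2]
opening: 0.0432
```

```bash
python3 snap.py b3
```

```text
11.15 [0.515 0.012 0.207] [-0.2  0.4 -0.2]
```

View pics/b3_s.png

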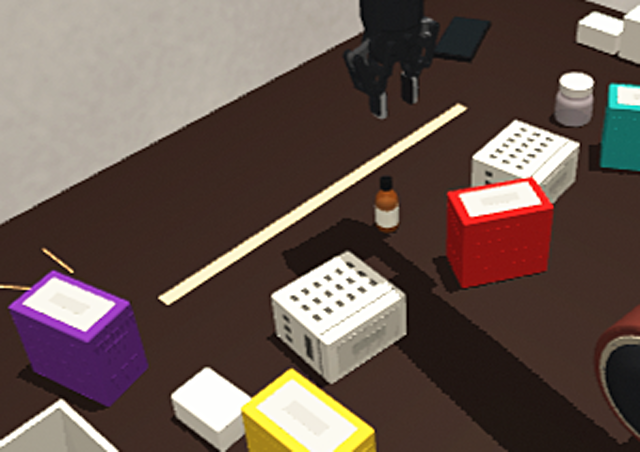

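View pics/b3_t.png

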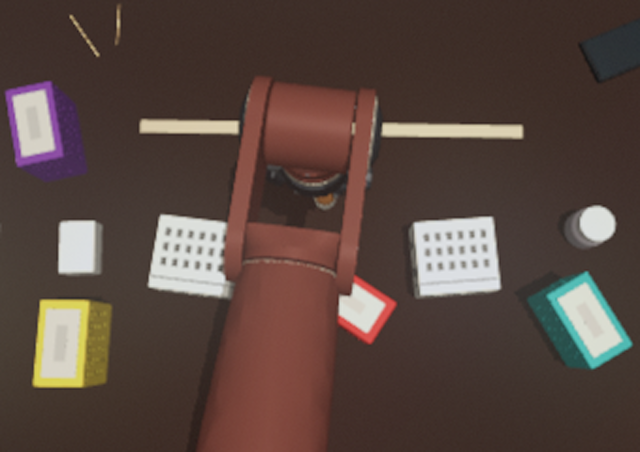

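Both crates lie on their fronts, at (190,257) and (455,257) in the top crop. The undersides face +x, which neither camera can see. I'll check that geometrically, ask the network for the stamp anyway, and measure the room for turning one crate.

```bash
python3 - <<'E'
from h import *
ims=[ctrl.get_image(n) for n in("top","side")]
for im in ims:
    for k in("stamp",):
        for r in ctrl.mark_of(im,k)[:3]: print(k,round(r["p"],2),(np.array(r["position"])*[640,400]).round())
for name,x0 in(("L",(.45,.195)),("R",(.45,-.19))):
    pr=[]
    for im in ims:
        c=proj(im,[*x0,.035]);got=0
        for k in("stamped_crate","plain_crate"):
            for r in ctrl.trace(im,k):
                m=np.array(r["mask"]);ys,xs=np.nonzero(m)
                if not got and len(xs) and np.hypot(xs.mean()-c[0],ys.mean()-c[1])<25: pr.append((im,m));got=1
    for p in pr: print(name,"single",p[0]["t"][2].round(2),fit([p],x0,(.11,.12,.07)))
im=ims[0]
cr=lambda u,v:(u*340/640+140,v*340/640+90)
for n,q in(("red r",(396,303)),("red b",(371,342)),("turq tl",(550,288)),("turq bl",(588,368)),("turq top",(588,273))):print(n,onz(im,cr(*q),.11).round(3))
print("turq basecorner",onz(im,cr(530,293),0).round(3))
print("R lying corners z.07",[onz(im,cr(*q),.07).round(3)[:2] for q in((408,224),(493,217),(500,288),(418,296))])
print("L lying corners z.07",[onz(im,cr(*q),.07).round(3)[:2] for q in((158,215),(150,288))])
E
```

```text
stamp 0.8 [184. 272.]
stamp 0.73 [172. 163.]
stamp 0.92 [151. 296.]
stamp 0.82 [264. 254.]
stamp 0.69 [264. 357.]
L single 1.08 (array([ 0.44168558,  0.20378448, -0.14166934]), np.float64(-0.8295687885010267))
L single 1.0 (array([ 0.44499081,  0.19684906, -0.13833689]), np.float64(-0.9451452038721032))
R single 1.08 (array([ 0.44260431, -0.18921929,  0.10150735]), np.float64(-0.9386375455018201))
R single 1.0 (array([ 0.44475625, -0.19519283,  0.11493851]), np.float64(-0.6899819494584838))
red r [ 0.369 -0.098  0.11 ]
red b [ 0.314 -0.063  0.11 ]
turq tl [ 0.39  -0.316  0.11 ]
turq bl [ 0.28  -0.364  0.11 ]
turq top [ 0.412 -0.371  0.11 ]
turq basecorner [ 0.39  -0.317  0.   ]
R lying corners z.07 [array([ 0.488, -0.121]), array([ 0.499, -0.248]), array([ 0.393, -0.255]), array([ 0.381, -0.134])]
L lying corners z.07 [array([0.5  , 0.253]), array([0.391, 0.259])]
```

The network's "stamp" hits fall on the purple and yellow crates, so they are useless here. The room around the right crate is fine, so I'll turn it about 50° counter-clockwise by pushing the −y end of its lid face with shut fingers. That should let the side camera see its underside.

Emit:
carry_out([
  [-0.56, -0.93, 0, 0, 0, 0.2, 0],
  [-0.56, -0.93, 0, 0, 0, 0.2, 0],
  [-0.56, -0.93, 0, 0, 0, 0.2, 0],
  [-0.56, -0.93, 0, 0, 0, 0.2, 0],
  [-0.56, -0.93, 0, 0, 0, 0.2, 0],
  [-0.56, -0.93, 0, 0, 0, 0.2, 0],
  [-0.56, -0.93, 0, 0, 0, 0.2, 0],
  [-0.56, -0.93, 0, 0, 0, 0.2, 0],
  [-0.56, -0.93, 0, 0, 0, 0.2, 0],
  [-0.56, -0.93, 0, 0, 0, 0.2, 0],
  [-0.56, -0.93, 0, 0, 0, 0.2, 0],
  [0, 0, 0, 0, 0, 0, 0],
])

```text
t: 13.05
tool_pos: [0.3601, -0.2441, 0.2065]
tool_rot: [3.137, 0.153, -0.0]
contact_force: [0.1, -0.5, 0.3]
opening: -0.0004
```

```bash
python3 snap.py c1; python3 -c "
from h import *
print(np.round(ctrl.get_obs()['q'],2),ctrl.get_obs()['opening'])"
```

```text
13.05 [ 0.36  -0.244  0.206] [ 0.1 -0.5  0.3]
[-0.76 -0.42  2.06  0.    1.49  0.71] -5.0131682601134116e-05
```

View pics/c1_s.png

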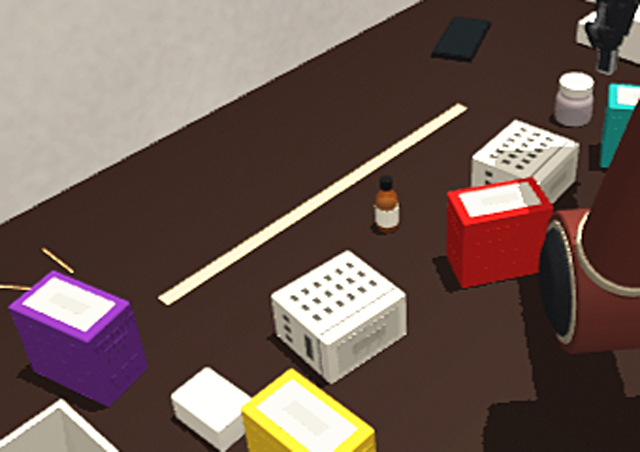

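Emit:
carry_out([
  [0, 0, -1, 0, 0, 0, 0],
  [0, 0, -1, 0, 0, 0, 0],
  [0, 0, -1, 0, 0, 0, 0],
  [0, 0, -1, 0, 0, 0, 0],
  [0, 0, -1, 0, 0, 0, 0],
  [0, 0, -1, 0, 0, 0, 0],
  [0, 0, -0.9, 0, 0, 0, 0],
  [0, 0, 0, 0, 0, 0, 0],
])

```text
t: 13.95
tool_pos: [0.3595, -0.2392, 0.0305]
tool_rot: [-3.132, -0.161, 0.008]
contact_force: [-0.5, 0.8, 0.9]
opening: 0.0002
```

Emit:
carry_out([
  [0.4, 0, 0, 0, 0, 0, 0],
  [0.4, 0, 0, 0, 0, 0, 0],
  [0.4, -0.2, 0, 0, 0, 0.7, 0],
  [0.4, -0.2, 0, 0, 0, 0.7, 0],
  [0.4, -0.1, 0, 0, 0, 0.9, 0],
  [0.4, -0.05, 0, 0, 0, 0.9, 0],
  [0.4, 0, 0, 0, 0, 0.9, 0],
])

```text
t: 14.65
tool_pos: [0.4334, -0.2571, 0.0357]
tool_rot: [3.035, 0.8, 0.002]
contact_force: [-1.9, -0.8, 0.2]
opening: -0.0002
```

```bash
python3 snap.py c2
```

```text
14.65 [ 0.433 -0.257  0.036] [-1.9 -0.8  0.2]
```

View pics/c2_t.png

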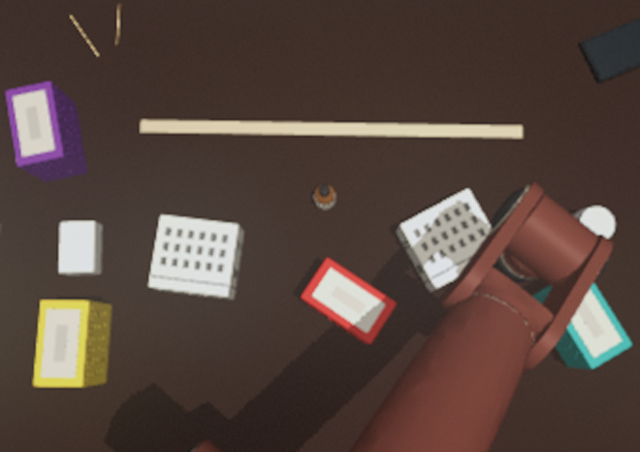

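View pics/c2_s.png

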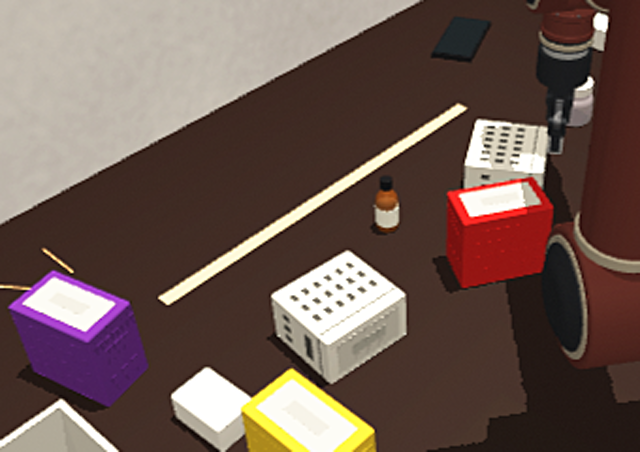

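Emit:
carry_out([
  [0.4, 0.02, 0, 0, 0, 0.9, 0],
  [0.4, 0.05, 0, 0, 0, 0.9, 0],
  [0.4, 0.08, 0, 0, 0, 0.8, 0],
  [0.4, 0.1, 0, 0, 0, 0.8, 0],
  [0.4, 0.15, 0, 0, 0, 0.8, 0],
  [0.4, 0.2, 0, 0, 0, 0.8, 0],
])

```text
t: 15.35
tool_pos: [0.4924, -0.2417, 0.0352]
tool_rot: [2.745, 1.522, 0.001]
contact_force: [-1.3, -2.1, 0.8]
opening: 0.0
```

```bash
python3 snap.py c3
```

```text
15.35 [ 0.492 -0.242  0.035] [-1.3 -2.1  0.8]
```

View pics/c3_t.png

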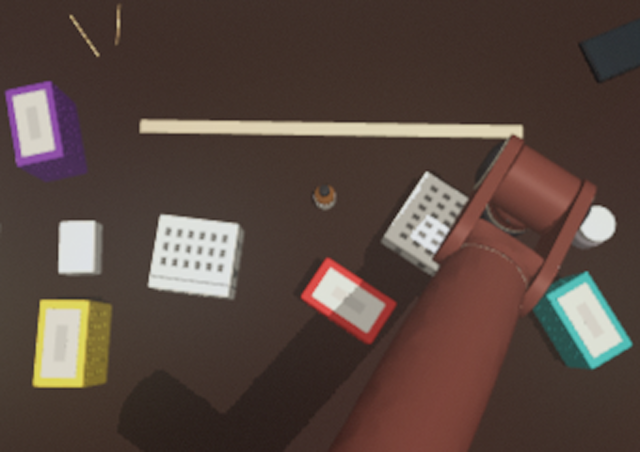

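View pics/c3_s.png

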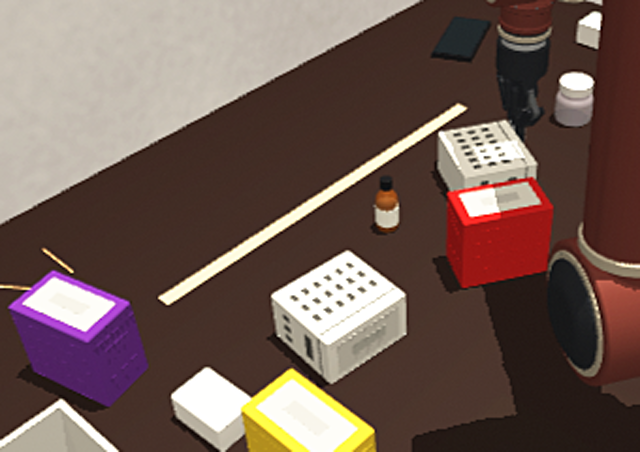

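```bash
python3 - <<'E'
from h import *
im=ctrl.get_image("side");f=im["frame"]
cv2.imwrite("pics/c3z.png",cv2.resize(f[155:215,320:400],None,fx=8,fy=8,interpolation=cv2.INTER_CUBIC))
E
```

```text
(no output)
```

View pics/c3z.png

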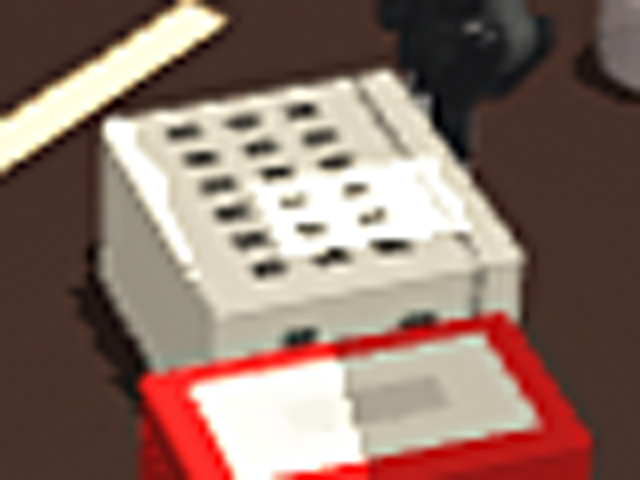

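The crate's left-hand face in the crop, at (110–210,130–370), is the underside, because the lid seam is on the opposite side. It looks blank. I'll turn it a bit more to be sure.

Emit:
carry_out([
  [0.35, 0.25, 0, 0, 0, 0.8, 0],
  [0.35, 0.25, 0, 0, 0, 0.8, 0],
  [0.3, 0.25, 0, 0, 0, 0.8, 0],
  [0.3, 0.25, 0, 0, 0, 0.8, 0],
])

```text
t: 15.9
tool_pos: [0.5238, -0.2165, 0.0344]
tool_rot: [2.47, 1.94, -0.001]
contact_force: [-0.6, -0.6, 0.0]
opening: -0.0002
```

```bash
python3 snap.py c4; python3 - <<'E'
from h import *
im=ctrl.get_image("side");f=im["frame"]
cv2.imwrite("pics/c4z.png",cv2.resize(f[155:215,320:400],None,fx=8,fy=8,interpolation=cv2.INTER_CUBIC))
E
```

```text
15.9 [ 0.524 -0.217  0.034] [-0.6 -0.6  0. ]
```

View pics/c4z.png

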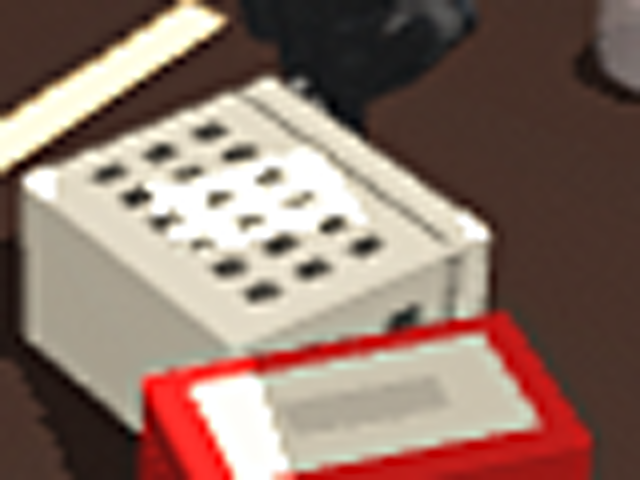

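View pics/c4_t.png

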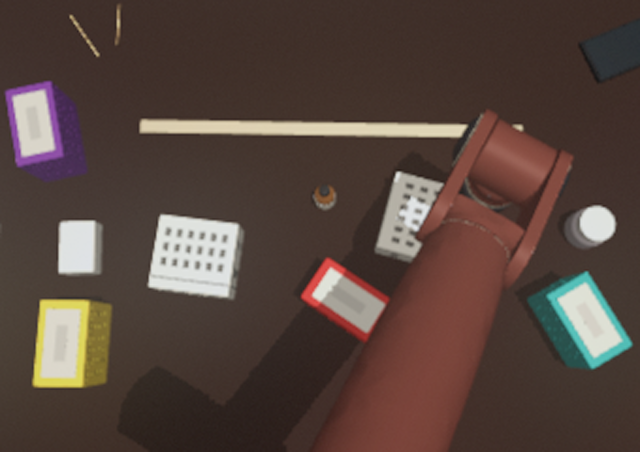

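The underside at (25–240,190–430) is plainly blank, so the right crate is the plain one and the left one is stamped. I back off, rise, and go round to the robot side of the left crate with open fingers.

Emit:
carry_out([
  [0.2, -0.8, 0, 0, 0, 0, 0],
  [0, 0, 1, 0, 0, 0, 0],
  [0, 0, 1, 0, 0, 0, 0],
  [0, 0, 1, 0, 0, 0, 0],
  [0, 0, 1, 0, 0, 0, 0],
  [0, 0, 1, 0, 0, 0, 0],
  [0, 0, 1, 0, 0, 0, 0],
  [0, 0, 0.7, 0, 0, 0, 0],
])

```text
t: 16.85
tool_pos: [0.5285, -0.2365, 0.2035]
tool_rot: [2.473, 1.934, 0.001]
contact_force: [0.5, -0.5, 0.1]
opening: -0.0001
```

Emit:
carry_out([
  [-0.4, 1, 0, 0, 0, -0.82, 0.8],
  [-0.4, 1, 0, 0, 0, -0.82, 0.8],
  [-0.4, 1, 0, 0, 0, -0.82, 0.8],
  [-0.4, 1, 0, 0, 0, -0.82, 0.8],
  [-0.4, 1, 0, 0, 0, -0.82, 0.8],
  [-0.4, 1, 0, 0, 0, -0.82, 0.8],
  [-0.4, 1, 0, 0, 0, -0.82, 0.8],
  [-0.4, 1, 0, 0, 0, -0.82, 0.8],
  [-0.4, 1, 0, 0, 0, -0.82, 0.8],
  [-0.4, 1, 0, 0, 0, -0.82, 0.8],
  [-0.4, 1, 0, 0, 0, -0.82, 0.8],
  [-0.4, 1, 0, 0, 0, -0.82, 0.8],
])

```text
t: 18.05
tool_pos: [0.4077, 0.0646, 0.2012]
tool_rot: [-3.096, -0.532, -0.0]
contact_force: [-0.5, 0.5, -1.1]
opening: 0.0685
```

Emit:
carry_out([
  [-0.4, 1, 0, 0, 0, -0.82, 0.8],
  [-0.4, 1, 0, 0, 0, -0.82, 0.8],
  [-0.4, 1, 0, 0, 0, -0.82, 0.8],
  [-0.4, 1, 0, 0, 0, -0.82, 0.8],
  [-0.4, 1, 0, 0, 0, -0.82, 0.8],
  [-0.3, 0.9, 0, 0, 0, -0.8, 0.8],
  [0, 0, 0, 0, 0, 0, 0.8],
])

```text
t: 18.75
tool_pos: [0.3501, 0.2127, 0.2011]
tool_rot: [-3.133, 0.224, 0.001]
contact_force: [-1.0, 0.1, 1.6]
opening: 0.0685
```

```bash
python3 snap.py d1; python3 - <<'E'
from h import *
im=ctrl.get_image("side")
c=proj(im,[.445,.197,.035])
for r in ctrl.trace(im,"stamped_crate"):
    m=np.array(r["mask"]);ys,xs=np.nonzero(m)
    if len(xs) and np.hypot(xs.mean()-c[0],ys.mean()-c[1])<25: print(fit([(im,m)],(.445,.197),(.11,.12,.07)));break
print(ctrl.get_obs()["q"])
E
```

```text
18.75 [0.35  0.213 0.201] [-1.   0.1  1.6]
[ 3.58399077e-01 -4.87378607e-01  2.12137846e+00 -3.72284796e-04
  1.50767759e+00  2.07327393e+00]
```

View pics/d1_s.png

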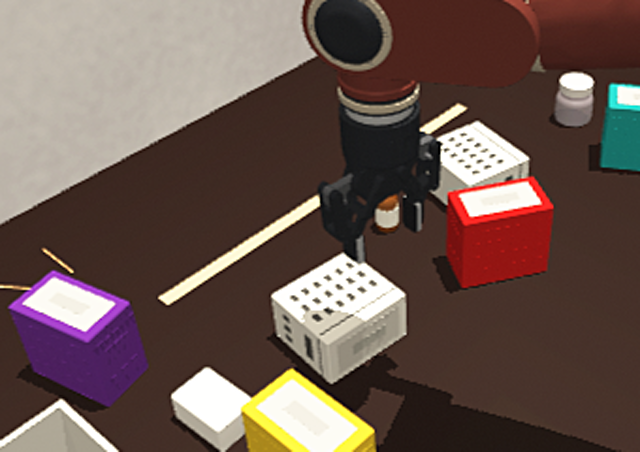

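Emit:
carry_out([
  [0, 0, -1, 0, 0, 0, 0.8],
  [0, 0, -1, 0, 0, 0, 0.8],
  [0, 0, -1, 0, 0, 0, 0.8],
  [0, 0, -1, 0, 0, 0, 0.8],
  [0, 0, -1, 0, 0, 0, 0.8],
  [0, 0, -1, 0, 0, 0, 0.8],
  [0, 0, -1, 0, 0, 0, 0.8],
  [0, 0, -0.2, 0, 0, 0, 0.8],
  [0, 0, 0, 0, 0, 0, 0.8],
])

```text
t: 19.85
tool_pos: [0.3507, 0.2106, 0.0207]
tool_rot: [3.132, -0.226, -0.003]
contact_force: [-0.2, -0.3, 0.4]
opening: 0.0684
```

Emit:
carry_out([
  [0.4, -0.055, 0, 0, 0, 0, 0.8],
  [0.4, -0.055, 0, 0, 0, 0, 0.8],
  [0.4, -0.055, 0, 0, 0, 0, 0.8],
  [0.4, -0.055, 0, 0, 0, 0, 0.8],
  [0.4, -0.055, 0, 0, 0, 0, 0.8],
  [0.4, -0.055, 0, 0, 0, 0, 0.8],
  [0.4, -0.055, 0, 0, 0, 0, 0.8],
  [0.4, -0.055, 0, 0, 0, 0, 0.8],
])

```text
t: 20.65
tool_pos: [0.4319, 0.2004, 0.0212]
tool_rot: [3.134, -0.224, -0.0]
contact_force: [-1.8, 0.6, 1.7]
opening: 0.0686
```

```bash
python3 snap.py d2
```

```text
20.65 [0.432 0.2   0.021] [-1.8  0.6  1.7]
```

View pics/d2_s.png

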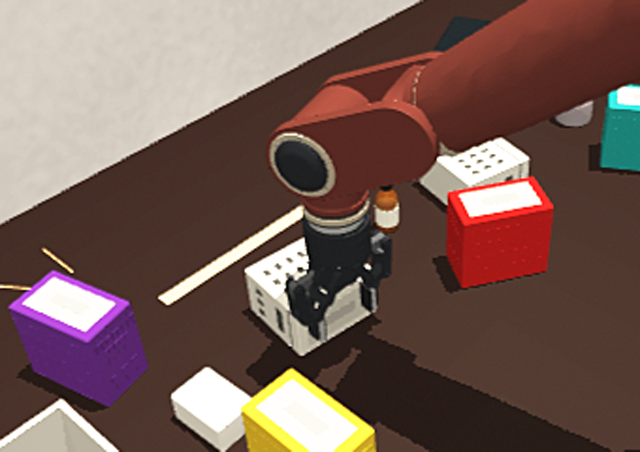

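View pics/d2_t.png

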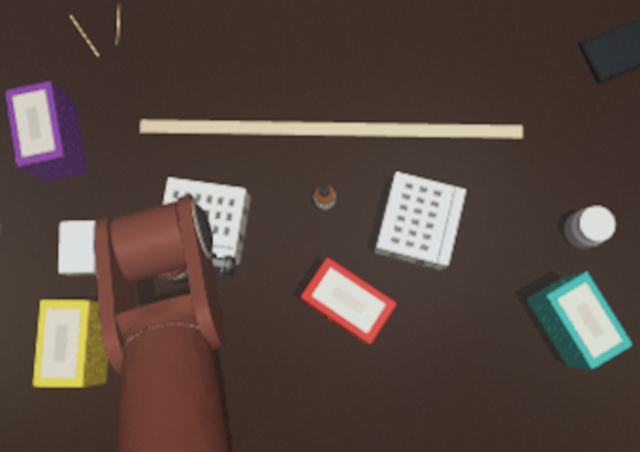

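Emit:
carry_out([
  [0.5, -0.07, 0, 0, 0, 0, 0.8],
  [0.5, -0.07, 0, 0, 0, 0, 0.8],
  [0.5, -0.07, 0, 0, 0, 0, 0.8],
  [0.5, -0.07, 0, 0, 0, 0, 0.8],
  [0.5, -0.07, 0, 0, 0, 0, 0.8],
  [0.5, -0.07, 0, 0, 0, 0, 0.8],
  [0.5, -0.07, 0, 0, 0, 0, 0.8],
  [0.5, -0.07, 0, 0, 0, 0, 0.8],
  [0.5, -0.07, 0, 0, 0, 0, 0.8],
  [0.4, -0.05, 0, 0, 0, 0, 0.8],
  [0, 0, 0, 0, 0, 0, 0.8],
])

```text
t: 21.85
tool_pos: [0.5557, 0.1834, 0.0219]
tool_rot: [-3.133, 0.225, -0.004]
contact_force: [0.4, -0.3, 0.1]
opening: 0.0683
```

```bash
python3 snap.py d3; cat > meas.py <<'E'
from h import *
for n in("top","side"):
    im=ctrl.get_image(n);g=im["frame"].astype(int)
    for x0 in((.63,.17),(.49,-.16)):
        c=proj(im,[*x0,.035]);done=0
        for k in("stamped_crate","plain_crate"):
            for r in ctrl.trace(im,k):
                m=np.array(r["mask"]);ys,xs=np.nonzero(m)
                if not done and len(xs) and np.hypot(xs.mean()-c[0],ys.mean()-c[1])<35: print(n,x0,fit([(im,m)],x0,(.11,.12,.07)));done=1
E
python3 meas.py
```

```text
21.85 [0.556 0.183 0.022] [ 0.4 -0.3  0.1]
top (0.63, 0.17) (array([0.62827354, 0.12038621, 0.24210496]), np.float64(-0.3187633262260128))
top (0.49, -0.16) (array([ 0.50107719, -0.13434706, -0.29202839]), np.float64(-0.8624612202688728))
side (0.63, 0.17) (array([ 0.62277678,  0.18434537, -0.43630746]), np.float64(-0.4910913140311804))
side (0.49, -0.16) (array([ 0.51366954, -0.15753417,  0.06246298]), np.float64(-0.6639381537062301))
```

View pics/d3_t.png

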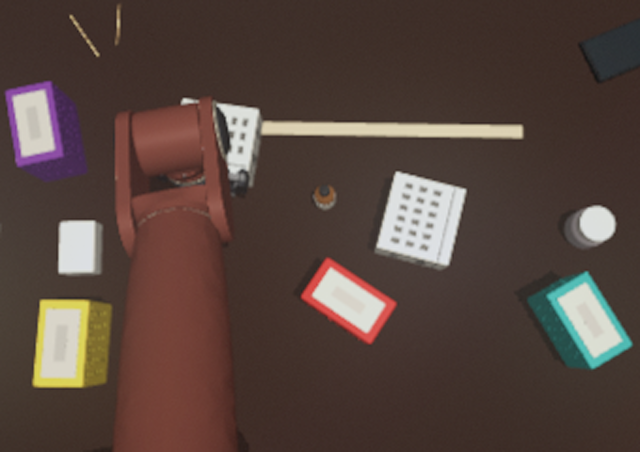

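View pics/d3_s.png

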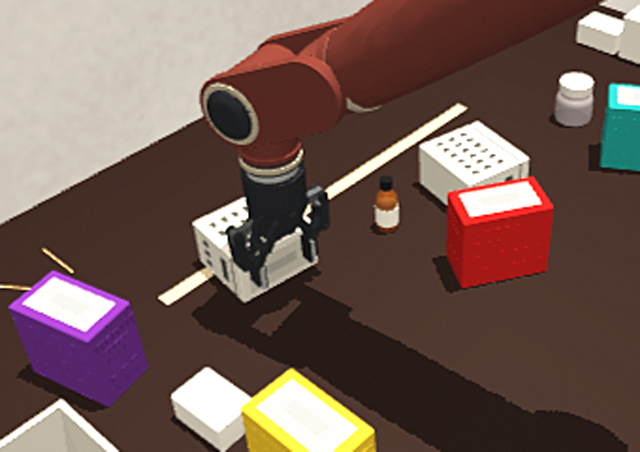

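```bash
python3 - <<'E'
from h import *
im=ctrl.get_image("top")
cr=lambda u,v:(u*340/640+140,v*340/640+90)
P={n:onz(im,cr(*q),.07)[:2] for n,q in(("bl",(183,99)),("br",(261,108)),("fr",(251,185)))}
print({k:v.round(3) for k,v in P.items()},(P["bl"]+P["fr"])/2)
for q in((141,127),(522,131)):print(onz(im,cr(*q)).round(3))
E
```

```text
{'bl': array([0.68 , 0.222]), 'br': array([0.667, 0.102]), 'fr': array([0.546, 0.115])} [0.61321943 0.16842773]
[0.656 0.303 0.   ]
[ 0.652 -0.315  0.   ]
```

Emit:
carry_out([
  [0.37, -0.05, 0, 0, 0, 0, 0.8],
  [0.37, -0.05, 0, 0, 0, 0, 0.8],
  [0.37, -0.05, 0, 0, 0, 0, 0.8],
  [0.37, -0.05, 0, 0, 0, 0, 0.8],
  [0, 0, 0, 0, 0, 0, 0.8],
  [0, 0, 0, 0, 0, 0, 0.8],
  [-0.8, 0.1, 0, 0, 0, 0, 0.8],
  [-1, 0.1, 0, 0, 0, 0, 0.8],
  [-1, 0.1, 0, 0, 0, 0, 0.8],
  [-1, 0, 0.5, 0, 0, 0, 0.8],
  [0, 0, 1, 0, 0, 0, 0.8],
  [0, 0, 1, 0, 0, 0, 0.8],
])

```text
t: 23.7
tool_pos: [0.4941, 0.186, 0.0838]
tool_rot: [3.133, -0.223, -0.002]
contact_force: [0.5, 0.5, -0.1]
opening: 0.0682
```

Emit:
carry_out([
  [0, 0, 1, 0, 0, 0, 0.8],
  [0, 0, 1, 0, 0, 0, 0.8],
  [-0.5, -0.5, 1, 0, 0, 0, 0.8],
  [-0.7, -0.9, 0.5, 0, 0, 0, 0.8],
  [-0.7, -0.9, 0, 0, 0, 0, 0.8],
  [-0.7, -0.9, 0, 0, 0, 0, 0.8],
  [-0.3, -0.9, 0, 0, 0, 0, 0.8],
  [0, 0, 0, 0, 0, 0, 0.8],
])

```text
t: 24.5
tool_pos: [0.4225, 0.0821, 0.1714]
tool_rot: [3.133, -0.228, 0.002]
contact_force: [0.5, 0.1, 0.5]
opening: 0.0682
```

```bash
python3 snap.py e1; sed -i 's/(.63,.17)/(.656,.16)/' meas.py; python3 meas.py
```

```text
24.5 [0.423 0.082 0.171] [0.5 0.1 0.5]
top (0.656, 0.16) (array([ 0.65893152,  0.16917021, -0.10526847]), np.float64(-0.9271047227926078))
side (0.656, 0.16) (array([ 0.6608533 ,  0.16687798, -0.16377412]), np.float64(-0.9544265969368696))
side (0.49, -0.16) (array([ 0.50962599, -0.15364218,  0.0416864 ]), np.float64(-0.6006303466906798))
```

View pics/e1_t.png

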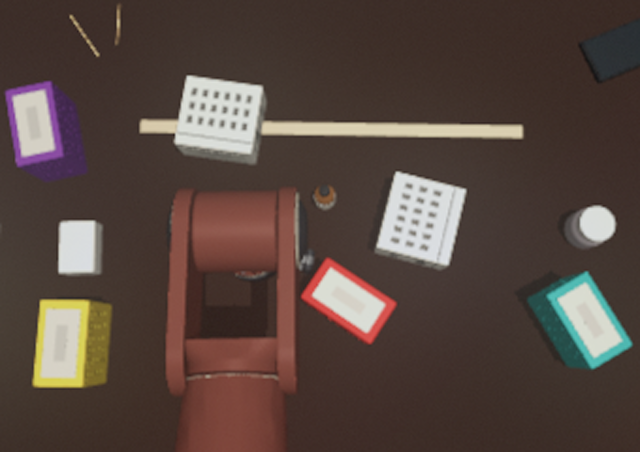

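View pics/e1_s.png

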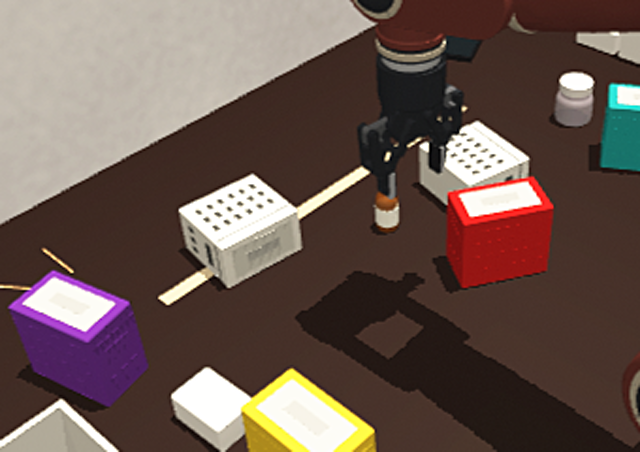

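The left crate lies at (220,118) in the top crop, straddling the tape: its middle is at x≈.66 and the tape centreline at ≈.657. The plain crate is about 17 cm short of the line. The bottle, soap and jar are where they were, and the gripper is clear.

```bash
python3 -c "
from h import *
print(ctrl.finish_job())"
```

```text
the job is handed in; nothing more can be done
None
```

The job is done and handed in at about 24.5 s, with no verdict reported. Both crates lie on their front faces and the left one, which I take to be the stamped one, straddles the tape.

**How I chose the crate:** Once tipped, both undersides faced away from the two cameras. I turned the lying right crate counter-clockwise, roughly 75°, with the shut fingertips until the side camera saw its underside, which was plainly blank. So the left one must be stamped; I never saw the stamp itself. The network's hits for "stamp" landed mostly on coloured crates, so I ignored them.

**Last checks:**
- **Stamped crate:** its middle is at x = 0.659 m (top camera) and 0.661 m (side camera). The tape centreline is at about 0.657 m and the limit is ±25 mm; y is about 0.17 m.
- **Plain crate:** it lies about 15 cm or more short of the line. The last fits of its position were poor, because it has been turned and the red crate partly hides it, so that figure is judged mainly from the picture.
- **Bystanders:** the bottle, soap and jar look unmoved in the last pictures; I did not measure them.
- **Robot:** the gripper was clear of everything, and all force readings stayed under about 5 N.

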